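# Square the canister into the corner rail

## Task

Push the square lidded canister along the worktop into the inside corner of the low L-shaped wooden rail, until it sits flush against both bars. Only push on its sides with the fingertips or the outside of the fingers: do not lift it, tip it, or take hold of the knob on its lid. Leave the round canister and the two spice jars behind the rail standing where they are, and draw back clear of everything at the end.

Things in the scene. Friction and masses are not known exactly. Their poses are not given: they have to be found in the camera images.
- square_canister: Square canister with upright sides, flat lid and round lid knob; 95 x 95 mm over the sides (half-width 47.5), 108 mm high to the lid top, 125 with the knob; 0.4 to 0.85 kg, slides and stays where left. Origin: centre of its underside; x and y square to its sides, z up. Starts inside the angle of the rail, some 6 to 11 cm off each bar, turned up to 20 degrees from square to it.
- knob (a point): Middle of the round knob (20 mm across, 18 mm high) on the square canister's lid, 117 mm above its underside. Not to be held.
- corner_rail: L-shaped wooden rail fixed to the worktop: two bars 35 mm high, 18 mm thick. Origin: its inside corner at worktop level. The back bar's inner face is the plane x = 0 and runs 180 mm from the corner towards -y; the side bar's inner face is the plane y = 0 and runs 150 mm towards -x. x points roughly away from the robot, y to its left, z up.
- corner (a point): The inside corner of the rail: same point and axes as the rail itself. The canister starts and belongs at negative x and y: +x leads to the back bar, +y to the side bar; seated, its centre is at x = y = -47.5 mm. A push beyond contact only presses it against the fixed bars.
- tap_spout (a point): Open end of the fixed swan-neck tap over the back of the sink, an obstacle between the start and the work. The tap rises from the worktop 120 mm farther from the robot, arches to 300 mm above the worktop, and is within 80 mm of this point sideways. Pass on the robot's side of it or above it.
- round_canister: Round canister with a knobbed wooden lid, 97 mm across and 150 mm high, standing alone on the other (right) side of the sink; origin at the centre of its underside, z up. Must be left alone.
- spice_jar_a: One of two spice jars with dark caps that stand behind the back bar, 41 mm across and 105 mm high; origin at the centre of its underside, z up. Must be left alone.
- spice_jar_b: One of two spice jars with dark caps that stand behind the back bar, 41 mm across and 105 mm high; origin at the centre of its underside, z up. Must be left alone.
Mind the look-alikes: they are no part of the job. There is more than one size of the square_canister; the job needs the largest.

How it is judged:
At the end, for the whole second after the job is handed in: The square canister stands upright and still in the inside corner of the rail, within 6 mm of touching the back bar and the side bar, square to them within 4 degrees; the round canister and both spice jars behind the rail stand within 15 mm of where they started (x of square_canister in the frame of corner between -0.0535 and -0.044 m and y of square_canister in the frame of corner between -0.0535 and -0.044 m and (angle between the x axis of square_canister and the x axis of corner, either way round below 0.07 rad or angle between the x axis of square_canister and the y axis of corner, either way round below 0.07 rad) and height (world z) of square_canister between -0.004 and 0.004 m and angle between square_canister's own z axis and vertical below 0.04 rad and linear speed of square_canister below 0.01 m/s and angle between each of round_canister, spice_jar_b, spice_jar_a's own z axis and vertical below 0.1 rad and distance of each of round_canister, spice_jar_b, spice_jar_a from where it was at the start of the episode below 0.015 m).
It fails at once if the square canister is lifted off the worktop by more than 10 mm (height (world z) of square_canister above 0.01 m).
It fails at once if the square canister is tipped by more than 11 degrees (angle between square_canister's own z axis and vertical above 0.2 rad).
It fails at once if the knob of the lid is taken between the fingers (grasp point within 28 mm of its middle) (distance between the grasp point and knob below 0.028 m).
It fails at once if the round canister or a spice jar behind the rail is pushed by more than 15 mm or tipped over (distance of any of round_canister, spice_jar_b, spice_jar_a from where it was at the start of the episode above 0.015 m or angle between any of round_canister, spice_jar_b, spice_jar_a's own z axis and vertical above 0.25 rad).
It also fails if it takes over 72 s, if anything falls off the work surface, if the arm or the gripper's body presses on something with over 40 N, if the wrist force passes 120 N, or if a joint passes its speed limit or range.

## Robot

A 6-joint arm with a two-finger parallel gripper is mounted at the origin on a cart in front of the work surface, level with it; the furniture and walls round the work are solid. World frame = base frame: x ahead of the robot, y to its left, z up, the work surface at z = 0. Lengths are in m, angles in rad, forces in N, time in s.
With the tool pointing down it reaches from about 0.35 to 0.775 m from the base axis. Payload 5.5 kg.
Tool frame: the origin (TCP) lies midway between the tips of the shut fingers; the grasp point (between the pads) lies env.grasp_offset behind it (env.grasp_offset is the distance from the TCP to the grasp point, in m); z points along the fingers, y is the line along which they close (so a half turn about z gives the same grasp; the last joint's range is limited). The gripper opens to 85 mm and grips with 20 to 120 N. Pads are 22 mm wide; open, the fingers measure 114 mm over their backs; the gripper's body (76 mm by 85 mm) begins 54 mm behind the grasp point. The pads swing forward as they close: fully open they stand 13 mm farther back than shut.
Start: joints at [-1.346, 0.313, 0.046, 1.304, 0, 1.431], TCP at [0.205, -0.537, 0.231] pointing down, gripper open.
Joint ranges: [-2.76, 2.76], [-0.86, 1.69], [-1.03, 1.26], [-2.2, 2.34], [-1.47, 1.5], [-3.14, 3.14]. Speed limits (rad/s): [2.57, 2.57, 3.14, 3.14, 3.14, 3.14].

## Interface

Orientations are given as a unit quaternion [w, x, y, z].
In Python, from workcell import monitor, viewer, order, env gives the robot as it stands.
- The arm moves only by the tool carry_out, never from a script. Its argument "plan" is a list that holds one entry, the list of rows, each a list of 7 numbers: the turn, a rotation vector about the world's x, y, z in rad, then the shift along the world's x, y, z in mm, then the finger opening in mm, from 0 to 85.4. A call has 1 to 20 rows; each row is the pose to reach, as a shift and turn from the pose commanded when the call began; what a row does not reach only later rows make up. A row lasts 1/10 s, in which the tool goes at most 50 mm and 8.59 degrees, less where a joint would pass 70% of its speed; a pose out of reach is approached as far as the arm can. A call with a gripper value outside its range is refused whole. The fingers move at their own pace and stop on an object; "squeeze" is the grip in N (left out, the last holds). Time passes only in rows, so rows that repeat a pose let the fingers close. It gives the time, the measured TCP pose, the force, the opening and the grip force at its end, in the units of the state.
- monitor.get_state(): the state, without advancing time (a new reading comes with each control period).
- viewer.read_camera(name): name is "scene" or "top" or "wrist"; returns the picture (420x560x3 uint8, red, green, blue); there is no depth.
- viewer.calibration(name): a dict with "K" (3x3 intrinsics, pixels), "eye" and "rotation" of the camera in the world. Camera axes: x right, y down, z forward; pixel columns grow to the right and rows downward; lengths in m; the calibration is good to about 2 mm. A picture is of the moment at which its call begins: read the wrist's pose just before it. calibration takes no time and is no camera call; for the wrist camera it gives the pose at the moment of the call.
- order.hand_in(): hands the job in; it is judged then, once.
The state is a dict: "clock": time; "joint_pos": joint angles; "qvel": joint speeds; "tau": joint torques, N m; "tcp_pos": TCP position; "orientation": TCP orientation; "wrist_force": force on the tool from outside, world axes, zero at the start; "ft_torque": the same for the moment, N m; "finger_gap": finger opening in m; "grip_force": force on a finger pad.
Only numpy, scipy, OpenCV 4.12 (cv2) and the standard library are available. Lean on these libraries where they do the work, as an engineer would, in place of code of your own. Each camera call takes 0.05 s, during which the arm holds its last target. There are 200 camera calls.

## Working session

There is one attempt and no reset: what is moved stays moved. The work goes in short steps, Python scripts to look and compute and a tool call to move; the robot and the scene stay as the last step left them, time stands still between calls to the robot, and variables do not carry over. Pictures are saved under pics/ and viewed, at most 10 in all, crops included, and the job is handed in when it is done.

Besides the shell and the picture viewer there is one more tool, called after "Emit:" in YAML: its name, and indented under it one key for each argument. carry_out: Moves the arm, as the interface text tells. Its arguments: {"type":"object","properties":{"plan":{"type":"array","items":{"type":"array","items":{"type":"array","items":{"type":"number"}}}},"squeeze":{"type":"number"}},"required":["plan"]}

```bash
mkdir -p pics; cat > h.py <<'E'
import numpy as np, cv2
from workcell import monitor, viewer, order, env
def snap(n,f):
    im=viewer.read_camera(n); cv2.imwrite('pics/'+f,cv2.cvtColor(im,cv2.COLOR_RGB2BGR)); return im
def ray(n,p,c=None):
    c=c or viewer.calibration(n); K=np.array(c['K']);R=np.array(c['rotation'])
    return np.array(c['eye']), R@np.linalg.inv(K)@np.array([p[0],p[1],1.])
def onplane(n,p,z=0,c=None):
    e,d=ray(n,p,c); return e+d*(z-e[2])/d[2]
def proj(n,P,c=None):
    c=c or viewer.calibration(n); q=np.array(c['K'])@np.array(c['rotation']).T@(np.array(P)-np.array(c['eye'])); return q[:2]/q[2]
def two(n1,p1,n2,p2):
    e1,d1=ray(n1,p1);e2,d2=ray(n2,p2)
    s=np.linalg.lstsq(np.c_[d1,-d2],e2-e1,rcond=None)[0]
    a=e1+s[0]*d1;b=e2+s[1]*d2; return (a+b)/2,np.linalg.norm(a-b)
E
python3 - <<'E'
from h import *
a=snap('scene','s1.png');b=snap('top','t1.png')
for n in('scene','top'):
    c=viewer.calibration(n);print(n,np.round(c['eye'],3),np.round(c['rotation'],3).tolist(),np.round(c['K'],1).tolist())
print(monitor.get_state(),env.grasp_offset)
E
```

```text
scene [-0.314 -1.013  1.058] [-0.445, 0.836, -0.283, 0.148] [[532.8, 0.0, 279.0], [0.0, 532.8, 208.2], [0.0, 0.0, 1.0]]
top [-0.274  0.044  1.588] [0.173, -0.685, 0.689, -0.165] [[464.5, 0.0, 281.3], [0.0, 464.5, 208.2], [0.0, 0.0, 1.0]]
{'clock': 0.1, 'joint_pos': array([-1.34563164e+00,  3.13909474e-01,  4.51397173e-02,  1.30359852e+00,
       -4.20244617e-05,  1.43117766e+00]), 'qvel': array([-0.00024111,  0.00077228,  0.00277196,  0.00144305, -0.000142  ,
       -0.00066838]), 'tau': array([ 2.00072274e-03, -4.81724417e+01,  2.99244189e+01,  1.27627992e-02,
       -1.92684238e-04, -6.45176755e-06]), 'tcp_pos': array([ 0.20500093, -0.53675122,  0.23052631]), 'orientation': array([-7.84355615e-04,  9.83412392e-01,  1.81382053e-01, -5.46011864e-05]), 'wrist_force': array([-1.03649988, -1.17728217,  1.02404581]), 'ft_torque': array([ 0.00450932, -0.00875826, -0.06542301]), 'grip_force': 0.0, 'finger_gap': 0.08531916267228556} 0.0187
```

View pics/s1.png

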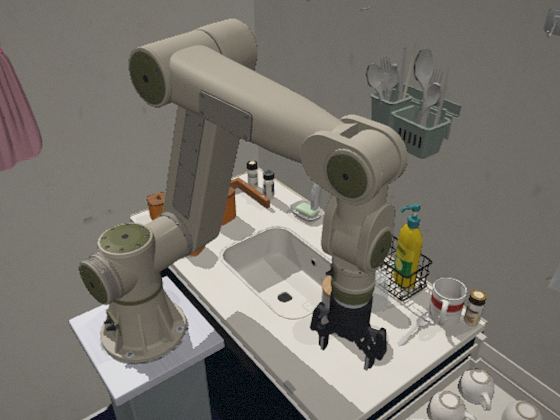

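View pics/t1.png

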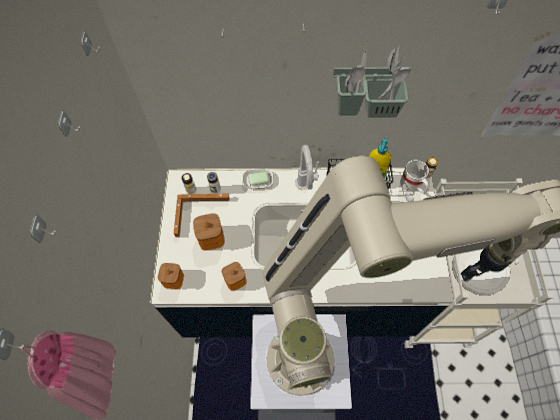

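The top view shows the rail's corner near (178,197). The large canister is at about (208,231), with smaller look-alikes at (170,275) and (234,276). The jars are at (187,182) and (212,182), and the tap is at (305,165). In the scene view the arm hides the canister. I'll enlarge the top crop.

```bash
python3 - <<'E'
from h import *
im=cv2.imread('pics/t1.png')[165:295,150:280]
cv2.imwrite('pics/t1c.png',cv2.resize(im,None,fx=4.6,fy=4.6,interpolation=cv2.INTER_CUBIC))
for p in [(178,197),(208,231),(305,150)]: print(p,onplane('top',p,0).round(3),onplane('top',p,.108).round(3),onplane('top',p,.25).round(3))
E
```

```text
Traceback (most recent call last):
  File "h.py", line 9, in onplane
    e,d=ray(n,p,c); return e+d*(z-e[2])/d[2]
        ~~~^^^^^^^
  File "h.py", line 7, in ray
    return np.array(c['eye']), R@np.linalg.inv(K)@np.array([p[0],p[1],1.])
                               ~^~~~~~~~~~~~~~~~~
ValueError: matmul: Input operand 1 has a mismatch in its core dimension 0, with gufunc signature (n?,k),(k,m?)->(n?,m?) (size 3 is different from 4)
```

View pics/t1c.png

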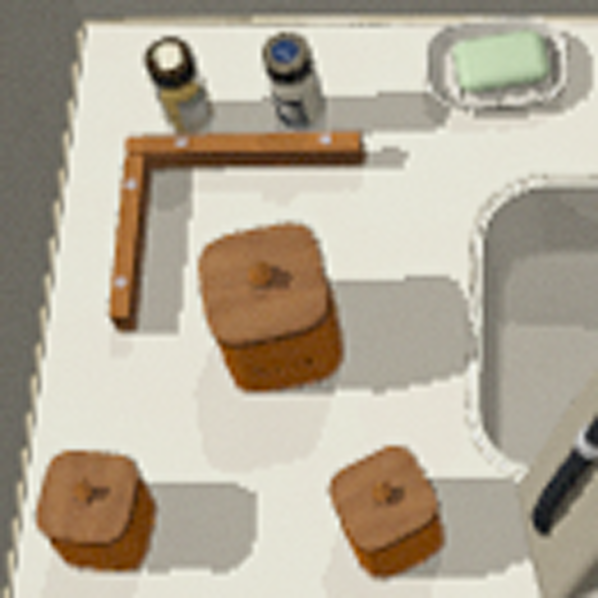

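The crop shows the rail's inner corner (top face) at about crop (146,155), with bar ends near (362,155) and (130,320). The lid knob is near (262,275), and the canister is turned about 15° relative to the rail. The camera "rotation" is a quaternion, so I'll fix that.

```bash
sed -i "s/^import.*/&\nfrom scipy.spatial.transform import Rotation as Ro\nQ=lambda q: Ro.from_quat(np.roll(q,-1)).as_matrix()/; s/R=np.array(c\['rotation'\])/R=Q(c['rotation'])/; s/np.array(c\['rotation'\]).T/Q(c['rotation']).T/" h.py
python3 - <<'E'
from h import *
f=lambda u,v:(150+u/4.6-.39,165+v/4.6-.39)
for n,p,z in [('corner',(146,155),.035),('backend',(362,157),.035),('sideend',(131,320),.035),('knobtop',(260,270),.125),('lidL',(199,280),.108),('lidB',(225,348),.108),('lidR',(330,310),.108),('lidT',(300,225),.108),('spice a',(168,52),.105),('spice b',(286,48),.105),('edge near sq',(245,390),0),('small1',(84,490),.09),('small2',(384,490),.09)]:
    print(n,onplane('top',f(*p),z).round(3))
print('spout',onplane('top',(308,187),.2).round(3))
im=cv2.imread('pics/t1.png');hsv=cv2.cvtColor(im,cv2.COLOR_BGR2HSV)
print([hsv[int(f(*p)[1]),int(f(*p)[0])].tolist() for p in [(240,310),(270,365),(250,143),(300,250),(280,155)]])
E
```

```text
corner [0.587 0.442 0.035]
backend [0.583 0.262 0.035]
sideend [0.436 0.44  0.035]
knobtop [0.436 0.322 0.125]
lidL [0.436 0.372 0.108]
lidB [0.379 0.347 0.108]
lidR [0.41  0.27  0.108]
lidT [0.483 0.297 0.108]
spice a [0.644 0.416 0.105]
spice b [0.647 0.32  0.105]
edge near sq [0.39 0.35 0.  ]
small1 [0.273 0.447 0.09 ]
small2 [0.271 0.224 0.09 ]
spout [ 0.536 -0.034  0.2  ]
[[15, 135, 159], [16, 248, 114], [15, 171, 173], [14, 142, 151], [12, 183, 74]]
```

Measurements are plausible: corner ≈ (0.587, 0.442) with bars along the world axes, and canister centre ≈ (0.432, 0.322) within reach. I'll swing round on the robot's side of the tap for a close look.

Emit:
carry_out:
  plan:
    - [[0,0,0.139,20,40,15,40],[0,0,0.278,42,80,30,40],[0,0,0.417,63,118,45,40],[0,0,0.556,84,158,60,40],[0,0,0.695,105,198,60,40],[0,0,0.834,125,237,60,40],[0,0,0.973,135,277,60,40],[0,0,1.112,145,317,60,40],[0,0,1.251,155,357,60,40],[0,0,1.39,165,397,60,40],[0,0,1.529,175,437,60,40],[0,0,1.668,173,477,60,40],[0,0,1.807,170,517,60,40],[0,0,1.946,168,557,60,40],[0,0,2.085,165,597,60,40],[0,0,2.224,157,635,60,40],[0,0,2.363,149,673,60,40],[0,0,2.502,141,711,60,40],[0,0,2.641,133,749,60,40],[0,0,2.776,125,787,60,40]]

```text
clock: 2.1
tcp_pos: [0.3293, 0.2513, 0.2911]
orientation: [-0.0, -0.003, 1.0, -0.0]
wrist_force: [1.0, -0.2, -0.4]
finger_gap: 0.0402
grip_force: 0.0
```

```bash
python3 - <<'E'
from h import *
s=monitor.get_state();c=viewer.calibration('wrist');snap('wrist','w1.png')
import pickle;pickle.dump(c,open('c1.pkl','wb'))
print(s['clock'],s['tcp_pos'],s['orientation'],s['joint_pos'],c['eye'])
E
```

```text
2.1 [0.32925222 0.2512609  0.29112157] [-8.99010578e-05 -2.52442033e-03  9.99996809e-01 -4.23414061e-05] [ 4.57468903e-01 -1.21899917e-02 -1.95167189e-01  1.38801785e+00
  2.93795062e-06  4.52420057e-01] [0.25606629 0.25148799 0.43450696]
```

View pics/w1.png

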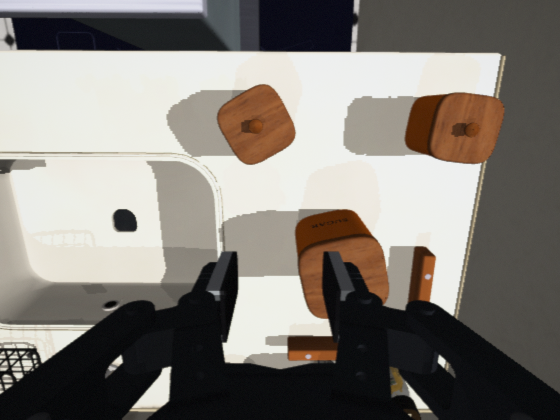

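Wrist view: the big canister's lid spans about (300–387, 237–318), and its near edge runs (303,250)–(372,237), nearest the robot at the +y end. The side bar is at (425,270), and the small canisters at (257,125) and (467,130) leave a gap for the fingers. Now a two-view height check.

```bash
python3 - <<'E'
from h import *
import pickle
f=lambda u,v:(150+u/4.6-.39,165+v/4.6-.39)
c=pickle.load(open('c1.pkl','rb'))
for n,pt,pw in [('lid near+y',(220,345),(376,238)),('lid near-y',(329,312),(303,252)),('side end in top',(131,320),(415,248)),('back end',(362,157),(288,337))]:
    print(n,two('top',f(*pt),'wrist',pw), onplane('wrist',pw,.108 if 'lid' in n else .035).round(3))
im=cv2.imread('pics/w1.png');hsv=cv2.cvtColor(im,cv2.COLOR_BGR2HSV)
m=cv2.inRange(hsv,(5,110,40),(22,255,255))
n,l,st,_=cv2.connectedComponentsWithStats(m)
for s in st[1:]:
    if s[4]>150: print(s)
p=(297,222);print('base near',[onplane('wrist',p,0).round(3) for p in[(297,220),(348,209)]])
E
```

```text
lid near+y (array([0.36194998, 0.34192712, 0.15977104]), np.float64(0.006616803810052478)) [0.386 0.36  0.108]
lid near-y (array([ 0.49102584,  0.29893442, -0.07832083]), np.float64(0.005639259898055722)) [0.403 0.283 0.108]
side end in top (array([0.43545053, 0.44063237, 0.02830174]), np.float64(0.006881490946968153)) [0.429 0.437 0.035]
back end (array([ 0.6221145 ,  0.2736408 , -0.03346656]), np.float64(0.004017435268353256)) [0.569 0.272 0.035]
[ 218   85   77   79 4244]
[ 405   93   99   70 5681]
[ 295  210   94  108 5544]
[ 409  247   27   55 1066]
[ 288  337   50   24 1100]
[390 367  13  27 183]
base near [array([0.404, 0.282, 0.   ]), array([0.387, 0.352, 0.   ])]
```

The base and lid near edges agree ((0.404,0.282)–(0.387,0.352)), so the face is vertical at the given 108 mm height, with yaw ≈ 14° and centre ≈ (0.44,0.33). Next I descend behind the near face.

Emit:
carry_out:
  plan:
    - [[0,0,0,8,40,0,40],[0,0,0,14,79,-20,40],[0,0,0,14,79,-65,40],[0,0,0,14,79,-110,40],[0,0,0,14,79,-155,40],[0,0,0,14,79,-195,40],[0,0,0,14,79,-225,40],[0,0,0,14,79,-246,40],[0,0,0,14,79,-246,40],[0,0,0,14,79,-246,40]]

```text
clock: 3.15
tcp_pos: [0.3439, 0.3286, 0.0454]
orientation: [-0.0, 0.0, 1.0, -0.0]
wrist_force: [0.1, 0.1, 0.1]
finger_gap: 0.0397
grip_force: 0.0
```

```bash
python3 - <<'E'
from h import *
snap('wrist','w2.png');snap('top','t2.png')
im=cv2.imread('pics/t2.png')[165:295,150:280]
cv2.imwrite('pics/c2.png',np.hstack([cv2.resize(im,(400,400)),cv2.resize(cv2.imread('pics/w2.png'),(400,400))]))
E
```

```text
(no output)
```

View pics/c2.png

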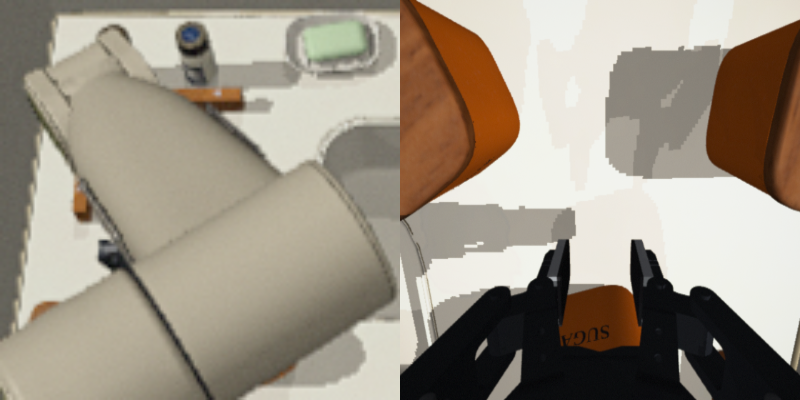

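The arm hides the top view. The wrist view shows the fingers standing free just behind the "SUGAR" face, between the two small canisters. Pushing +x slowly.

Emit:
carry_out:
  plan:
    - [[0,0,0,10,0,0,40],[0,0,0,18,0,0,40],[0,0,0,24,0,0,40],[0,0,0,29,0,0,40],[0,0,0,34,0,0,40],[0,0,0,39,0,0,40],[0,0,0,44,0,0,40],[0,0,0,49,0,0,40],[0,0,0,54,0,0,40],[0,0,0,59,0,0,40],[0,0,0,64,0,0,40],[0,0,0,69,0,0,40],[0,0,0,74,0,0,40],[0,0,0,79,0,0,40],[0,0,0,84,0,0,40],[0,0,0,89,0,0,40],[0,0,0,94,0,0,40],[0,0,0,99,0,0,40],[0,0,0,104,0,0,40],[0,0,0,108,0,0,40]]

```text
clock: 5.25
tcp_pos: [0.4494, 0.3287, 0.0454]
orientation: [-0.003, -0.0, 1.0, 0.0]
wrist_force: [-9.7, 0.1, 8.9]
finger_gap: 0.0402
grip_force: 0.0
```

Emit:
carry_out:
  plan:
    - [[0,0,0,3,0,0,40],[0,0,0,6,0,0,40],[0,0,0,9,0,0,40],[0,0,0,12,0,0,40],[0,0,0,15,0,0,40],[0,0,0,17,0,0,40],[0,0,0,19,0,0,40],[0,0,0,20,0,0,40],[0,0,0,20,0,0,40]]

```text
clock: 6.15
tcp_pos: [0.4694, 0.3287, 0.0454]
orientation: [-0.002, -0.0, 1.0, 0.0]
wrist_force: [-9.2, 0.4, 7.2]
finger_gap: 0.0401
grip_force: 0.0
```

```bash
python3 - <<'E'
from h import *
s=monitor.get_state();print(s['tcp_pos'],s['wrist_force'],s['ft_torque'])
snap('wrist','w3.png');snap('top','t3.png');snap('scene','s3.png')
im=cv2.imread('pics/t3.png')[165:295,150:280]
cv2.imwrite('pics/c3.png',np.hstack([cv2.resize(im,(300,400)),cv2.resize(cv2.imread('pics/w3.png')[200:],(250,400)),cv2.resize(cv2.imread('pics/s3.png')[140:270,120:330],(250,400))]))
E
```

```text
[0.46944369 0.32871031 0.04537235] [-9.20432718  0.39157303  7.21217369] [0.14842862 1.30794898 0.00373863]
```

View pics/c3.png

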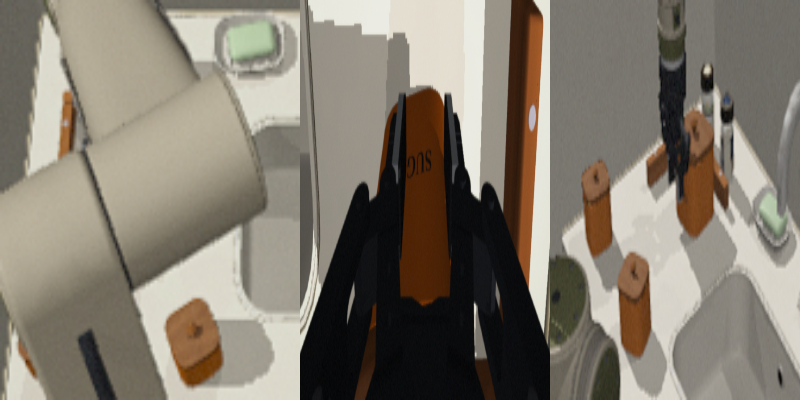

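The wrist and scene views show the canister upright, with its near face flat on both fingers and the back bar just ahead. There is a vertical force of 7 N, so I'll back off a little and raise the tool slightly to rule out the gripper body resting on the lid. Then I'll press on.

Emit:
carry_out:
  plan:
    - [[0,0,0,-6,0,0,40],[0,0,0,-10,0,3,40],[0,0,0,-10,0,8,40],[0,0,0,-10,0,8,40],[0,0,0,-4,0,8,40],[0,0,0,0,0,8,40],[0,0,0,2,0,8,40],[0,0,0,4,0,8,40],[0,0,0,4,0,8,40]]

```text
clock: 7.2
tcp_pos: [0.4739, 0.3286, 0.053]
orientation: [-0.002, 0.0, 1.0, -0.0]
wrist_force: [-8.3, 0.0, 5.7]
finger_gap: 0.0401
grip_force: 1.2
```

Emit:
carry_out:
  plan:
    - [[0,0,0,-6,0,-4,40],[0,0,0,-6,0,-9,40],[0,0,0,-2,0,-9,40],[0,0,0,2,0,-9,40],[0,0,0,3,0,-9,40],[0,0,0,4,0,-9,40],[0,0,0,5,0,-9,40],[0,0,0,5,0,-9,40]]

```text
clock: 8.0
tcp_pos: [0.4773, 0.3289, 0.0449]
orientation: [-0.003, -0.0, 1.0, 0.0]
wrist_force: [-16.3, -0.1, 17.5]
finger_gap: 0.0397
grip_force: 0.0
```

Emit:
carry_out:
  plan:
    - [[0,0,0,1,0,0,40],[0,0,0,2,0,0,40],[0,0,0,3,0,0,40],[0,0,0,3,0,0,40]]

```text
clock: 8.4
tcp_pos: [0.4815, 0.3288, 0.0446]
orientation: [-0.002, -0.0, 1.0, 0.0]
wrist_force: [-12.8, 0.4, 11.7]
finger_gap: 0.0399
grip_force: 0.0
```

Emit:
carry_out:
  plan:
    - [[0,0,0,1,0,1,40],[0,0,0,2,0,1,40],[0,0,0,3,0,1,40],[0,0,0,4,0,1,40],[0,0,0,4,0,1,40]]

```text
clock: 8.9
tcp_pos: [0.4857, 0.3287, 0.0454]
orientation: [-0.002, 0.0, 1.0, 0.0]
wrist_force: [-11.5, 0.3, 11.5]
finger_gap: 0.0399
grip_force: 0.0
```

```bash
python3 - <<'E'
from h import *
s=monitor.get_state();print(s['tcp_pos'],s['wrist_force'],s['ft_torque'])
snap('scene','s4.png')
cv2.imwrite('pics/c4.png',cv2.resize(cv2.imread('pics/s4.png')[150:270,190:330],None,fx=5,fy=5,interpolation=cv2.INTER_CUBIC))
E
```

```text
[0.48571195 0.32873654 0.04538948] [-11.51989236   0.29533032  11.49166638] [ 0.04965956  1.65467731 -0.05766036]
```

View pics/c4.png

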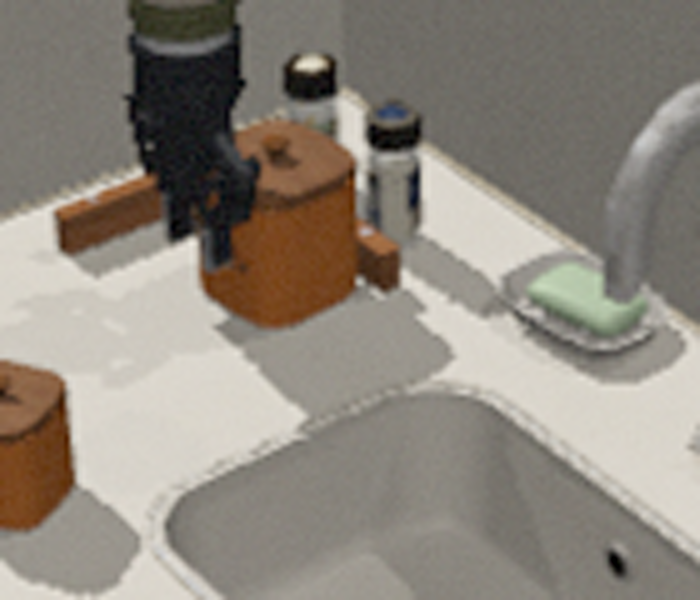

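The canister stands upright close to the back bar, with no visible tilt. The force is still sliding-level, so I creep on to contact.

Emit:
carry_out:
  plan:
    - [[0,0,0,1,0,2,40],[0,0,0,2,0,3,40],[0,0,0,3,0,3,40],[0,0,0,3,0,3,40]]

```text
clock: 9.35
tcp_pos: [0.4887, 0.3285, 0.0478]
orientation: [-0.002, 0.0, 1.0, -0.0]
wrist_force: [-9.8, -0.0, 7.4]
finger_gap: 0.0402
grip_force: 0.9
```

Emit:
carry_out:
  plan:
    - [[0,0,0,1,0,0,40],[0,0,0,2,0,0,40],[0,0,0,3,0,0,40],[0,0,0,3,0,0,40]]

```text
clock: 9.75
tcp_pos: [0.4898, 0.3285, 0.048]
orientation: [-0.004, -0.0, 1.0, -0.0]
wrist_force: [-14.8, 1.4, 12.8]
finger_gap: 0.0397
grip_force: 1.3
```

Emit:
carry_out:
  plan:
    - [[0,0,0,1,0,0,40],[0,0,0,2,0,0,40],[0,0,0,2,0,0,40]]

```text
clock: 10.05
tcp_pos: [0.49, 0.3285, 0.0482]
orientation: [-0.006, -0.0, 1.0, -0.0]
wrist_force: [-20.8, 0.8, 17.2]
finger_gap: 0.04
grip_force: 1.6
```

Seated against the back bar: it stalled at TCP x = 0.490 and the force climbed. Now I retract, rise, turn 90° and go round to the -y side.

Emit:
carry_out:
  plan:
    - [[0,0,0,-10,0,0,40],[0,0,0,-35,0,0,40],[0,0,0,-50,0,35,40],[0,0,0,-50,0,80,40],[0,0,0.14,-50,0,125,40],[0,0,0.28,-50,-15,165,40],[0,0,0.42,-45,-40,185,40],[0,0,0.56,-30,-70,185,40],[0,0,0.7,-10,-90,185,40],[0,0,0.84,5,-110,185,40],[0,0,0.98,20,-120,185,40],[0,0,1.12,35,-120,185,40],[0,0,1.26,45,-120,185,40],[0,0,1.4,52,-120,185,40],[0,0,1.54,52,-120,185,40],[0,0,1.571,52,-120,185,40],[0,0,1.571,52,-120,185,40]]

```text
clock: 11.75
tcp_pos: [0.5491, 0.2084, 0.2328]
orientation: [0.0, -0.707, 0.708, -0.0]
wrist_force: [0.6, 0.1, -0.9]
finger_gap: 0.04
grip_force: 0.0
```

```bash
python3 - <<'E'
from h import *
s=monitor.get_state();print(s['clock'],s['tcp_pos'],s['orientation'],s['joint_pos'])
c=viewer.calibration('wrist');snap('wrist','w5.png');snap('top','t5.png')
import pickle;pickle.dump(c,open('c5.pkl','wb'))
im=cv2.imread('pics/t5.png')[165:265,150:250]
cv2.imwrite('pics/c5.png',np.hstack([cv2.resize(im,(300,300)),cv2.resize(cv2.imread('pics/w5.png'),(400,300))]))
E
```

```text
11.75 [0.54908852 0.20843744 0.23281088] [ 6.77154252e-05 -7.06642027e-01  7.07571176e-01 -2.69895107e-04] [ 2.26365301e-01  3.36803759e-01  8.28633679e-02  1.31645509e+00
 -3.86052557e-04 -1.34311709e+00]
```

View pics/c5.png

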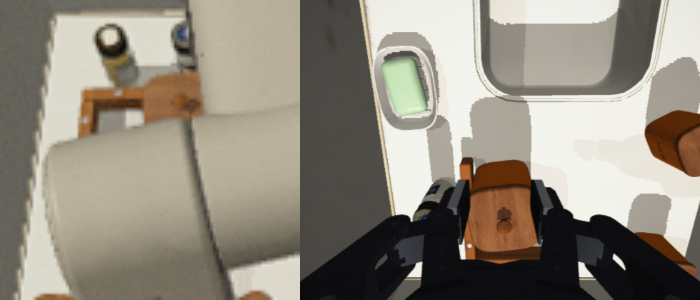

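The canister lid is flush with the back bar and square to it; in the wrist half the lid's near edge is at about (472–530,168–175). The way to the -y side is clear. Now I'll measure the near face.

```bash
python3 - <<'E'
from h import *
import pickle
c=pickle.load(open('c5.pkl','rb'))
for n,p,z in [('base nearL',(250,227),0),('base nearR',(318,224),0),('knob top',((504-300)*1.4,215*1.4),.125),('lidL',(240,300),.108),('lidR',(340,300),.108)]: print(n,onplane('wrist',p,z,c).round(3))
f=lambda u,v:(150+u/3-.3,165+v/3-.3)
print('knob top cam',onplane('top',f(181,101),.12),'corner',onplane('top',f(94,106),.035))
E
```

```text
base nearL [0.585 0.275 0.   ]
base nearR [0.503 0.271 0.   ]
knob top [0.544 0.297 0.125]
lidL [0.586 0.307 0.108]
lidR [0.493 0.307 0.108]
knob top cam [0.53848063 0.31644332 0.12      ] corner [0.57928503 0.44277677 0.035     ]
```

The face is at y ≈ 0.272 and the centre at x ≈ 0.541. Descending just short of it, then pushing +y.

Emit:
carry_out:
  plan:
    - [[0,0,0,-5,20,-40,40],[0,0,0,-5,26,-85,40],[0,0,0,-5,26,-130,40],[0,0,0,-5,26,-165,40],[0,0,0,-5,26,-185,40],[0,0,0,-5,26,-185,40],[0,0,0,-5,34,-185,40],[0,0,0,-5,41,-185,40],[0,0,0,-5,46,-185,40],[0,0,0,-5,51,-185,40],[0,0,0,-5,56,-185,40],[0,0,0,-5,61,-185,40],[0,0,0,-5,66,-185,40],[0,0,0,-5,71,-185,40],[0,0,0,-5,76,-185,40],[0,0,0,-5,81,-185,40],[0,0,0,-5,86,-185,40]]

```text
clock: 13.55
tcp_pos: [0.5435, 0.2943, 0.0486]
orientation: [-0.0, -0.707, 0.708, -0.001]
wrist_force: [0.4, -6.1, 1.0]
finger_gap: 0.04
grip_force: 1.2
```

Emit:
carry_out:
  plan:
    - [[0,0,0,0,5,0,40],[0,0,0,0,10,0,40],[0,0,0,0,15,0,40],[0,0,0,0,20,0,40],[0,0,0,0,25,0,40],[0,0,0,0,29,0,40],[0,0,0,0,32,0,40],[0,0,0,0,34,0,40],[0,0,0,0,34,0,40]]

```text
clock: 14.45
tcp_pos: [0.5434, 0.3285, 0.0486]
orientation: [-0.0, -0.707, 0.707, -0.001]
wrist_force: [0.8, -5.4, 0.5]
finger_gap: 0.0401
grip_force: 0.9
```

Emit:
carry_out:
  plan:
    - [[0,0,0,0,2,0,40],[0,0,0,0,3,0,40],[0,0,0,0,4,0,40],[0,0,0,0,5,0,40],[0,0,0,0,5,0,40]]

```text
clock: 14.95
tcp_pos: [0.5434, 0.3331, 0.0486]
orientation: [-0.0, -0.707, 0.708, -0.001]
wrist_force: [0.2, -6.1, 1.6]
finger_gap: 0.0398
grip_force: 1.1
```

Emit:
carry_out:
  plan:
    - [[0,0,0,0,1,0,40],[0,0,0,0,2,0,40],[0,0,0,0,3,0,40],[0,0,0,0,4,0,40],[0,0,0,0,4,0,40]]

```text
clock: 15.45
tcp_pos: [0.5434, 0.3371, 0.0487]
orientation: [-0.0, -0.707, 0.708, -0.001]
wrist_force: [0.3, -5.9, 2.2]
finger_gap: 0.0399
grip_force: 1.1
```

Emit:
carry_out:
  plan:
    - [[0,0,0,0,1,0,40],[0,0,0,0,2,0,40],[0,0,0,0,3,0,40],[0,0,0,0,3,0,40]]

```text
clock: 15.85
tcp_pos: [0.5435, 0.3385, 0.0489]
orientation: [-0.001, -0.706, 0.708, -0.002]
wrist_force: [0.2, -12.4, 4.4]
finger_gap: 0.0401
grip_force: 2.0
```

Contact with the side bar. One firmer press, then retract, rise and look.

Emit:
carry_out:
  plan:
    - [[0,0,0,0,1,0,40],[0,0,0,0,2,0,40],[0,0,0,0,2,0,40]]

```text
clock: 16.15
tcp_pos: [0.5436, 0.3387, 0.0493]
orientation: [-0.002, -0.706, 0.708, -0.003]
wrist_force: [-0.5, -18.1, 8.7]
finger_gap: 0.0401
grip_force: 2.5
```

Emit:
carry_out:
  plan:
    - [[0,0,0,0,-15,0,40],[0,0,0,0,-50,0,40],[0,0,0,0,-75,30,40],[0,0,0,0,-90,75,40],[0,0,0,-20,-105,120,40],[0,0,0,-60,-125,160,40],[0,0,0,-100,-145,180,40],[0,0,0,-130,-180,190,40],[0,0,0,-150,-220,200,40],[0,0,0,-160,-265,200,40],[0,0,0,-160,-310,200,40],[0,0,0,-160,-355,200,40],[0,0,0,-160,-400,200,40],[0,0,0,-160,-400,200,40]]

```text
clock: 17.55
tcp_pos: [0.384, -0.0615, 0.2487]
orientation: [0.001, -0.704, 0.71, -0.001]
wrist_force: [0.1, 0.8, 1.1]
finger_gap: 0.0399
grip_force: 0.0
```

```bash
python3 - <<'E'
from h import *
s=monitor.get_state();print(s['clock'],s['tcp_pos'])
snap('top','t6.png');snap('scene','s6.png')
a=cv2.imread('pics/t6.png')[165:255,155:255];b=cv2.imread('pics/s6.png')[140:230,200:300]
cv2.imwrite('pics/c6.png',cv2.resize(np.hstack([a,b]),None,fx=4,fy=4,interpolation=cv2.INTER_CUBIC))
E
```

```text
17.55 [ 0.38397191 -0.06154918  0.24865328]
```

View pics/c6.png

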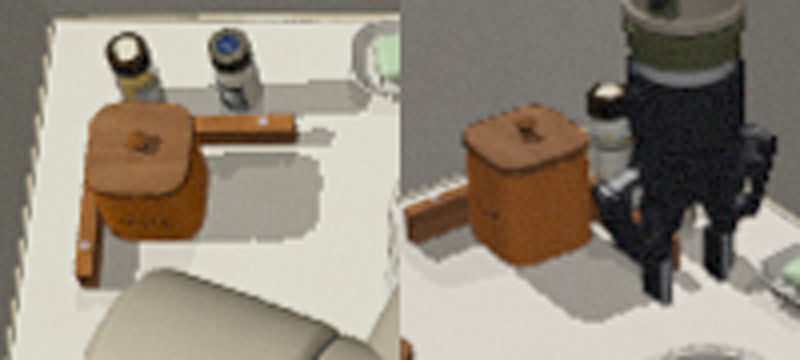

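The lid is square with the rail, and both jars stand as before. I'll check the x gap numerically from the lid edges and the back bar's top face.

```bash
python3 - <<'E'
from h import *
g=cv2.imread('pics/t6.png');hsv=cv2.cvtColor(g,cv2.COLOR_BGR2HSV)
m=cv2.inRange(hsv,(5,90,40),(22,255,255))
print('col217',[(r,hsv[r,217].tolist()) for r in range(190,204)])
print('row230',[(q,hsv[230,q].tolist()) for q in range(173,186)])
print('lid col190',[(r,hsv[r,183].tolist()) for r in list(range(187,195))+list(range(209,218))])
print('lid row205',[(q,hsv[203,q].tolist()) for q in list(range(174,182))+list(range(200,208))])
E
```

```text
col217 [(190, [22, 40, 116]), (191, [15, 40, 101]), (192, [25, 14, 108]), (193, [13, 51, 144]), (194, [15, 185, 163]), (195, [15, 171, 167]), (196, [14, 171, 164]), (197, [14, 167, 147]), (198, [13, 171, 73]), (199, [13, 189, 70]), (200, [10, 159, 69]), (201, [17, 41, 157]), (202, [19, 21, 207]), (203, [23, 31, 140])]
row230 [(173, [24, 28, 183]), (174, [14, 185, 164]), (175, [14, 168, 164]), (176, [14, 175, 159]), (177, [14, 167, 157]), (178, [15, 190, 74]), (179, [12, 161, 76]), (180, [14, 68, 109]), (181, [18, 23, 146]), (182, [19, 28, 144]), (183, [21, 29, 142]), (184, [22, 27, 142]), (185, [21, 31, 139])]
lid col190 [(187, [24, 19, 220]), (188, [24, 18, 222]), (189, [28, 16, 222]), (190, [25, 21, 209]), (191, [13, 162, 142]), (192, [14, 144, 140]), (193, [15, 151, 147]), (194, [14, 138, 155]), (209, [14, 136, 154]), (210, [14, 144, 150]), (211, [12, 137, 154]), (212, [14, 147, 137]), (213, [14, 179, 97]), (214, [15, 227, 81]), (215, [15, 210, 120]), (216, [15, 246, 117]), (217, [16, 235, 117])]
lid row205 [(174, [30, 17, 221]), (175, [30, 14, 217]), (176, [18, 83, 175]), (177, [14, 148, 146]), (178, [13, 135, 147]), (179, [14, 140, 142]), (180, [14, 144, 147]), (181, [14, 144, 145]), (200, [14, 147, 142]), (201, [12, 140, 137]), (202, [13, 178, 90]), (203, [13, 221, 90]), (204, [14, 255, 95]), (205, [12, 86, 128]), (206, [26, 20, 206]), (207, [22, 23, 202])]
```

```bash
python3 - <<'E'
from h import *
P=lambda n,p,z:print(n,onplane('top',p,z).round(4))
P('bar outer top',(217,193.3),.035);P('bar inner top',(217,197.5),.035);P('bar inner bottom',(217,200.7),0)
P('side outer top',(173.5,230),.035);P('side inner top',(177.5,230),.035);P('side inner bottom',(180,230),0)
P('lid far',(183,190.5),.108);P('lid near',(183,212.7),.108)
P('lid far',(195,190.5),.108)
P('lid left',(175.8,203),.108);P('lid right',(201.6,203),.108)
E
```

```text
bar outer top [0.6075 0.3069 0.035 ]
bar inner top [0.5891 0.3058 0.035 ]
bar inner bottom [0.5942 0.3108 0.    ]
side outer top [0.4532 0.4584 0.035 ]
side inner top [0.4531 0.4435 0.035 ]
side inner bottom [0.4694 0.4431 0.    ]
lid far [0.5791 0.4207 0.108 ]
lid near [0.4872 0.4119 0.108 ]
lid far [0.5787 0.3764 0.108 ]
lid left [0.5271 0.4419 0.108 ]
lid right [0.5262 0.348  0.108 ]
```

The y seat is good, but the lid's far edge is at x ≈ 0.580 against a bar face at about 0.590. That leaves a possible gap of up to 9 mm in x, so I'll press once more in +x.

Emit:
carry_out:
  plan:
    - [[0,0,-0.14,0,40,0,40],[0,0,-0.28,0,80,0,40],[0,0,-0.42,0,120,0,40],[0,0,-0.56,0,160,0,40],[0,0,-0.7,0,200,0,40],[0,0,-0.84,5,240,0,40],[0,0,-0.98,10,280,0,40],[0,0,-1.12,15,320,0,40],[0,0,-1.26,22,360,0,40],[0,0,-1.4,30,400,0,40],[0,0,-1.54,38,435,0,40],[0,0,-1.571,46,455,0,40],[0,0,-1.571,46,455,-40,40],[0,0,-1.571,46,455,-85,40],[0,0,-1.571,46,455,-130,40],[0,0,-1.571,46,455,-165,40],[0,0,-1.571,46,455,-190,40],[0,0,-1.571,46,455,-202,40],[0,0,-1.571,46,455,-202,40],[0,0,-1.571,46,455,-202,40]]

```text
clock: 19.65
tcp_pos: [0.429, 0.3991, 0.0474]
orientation: [0.001, -0.0, 1.0, 0.001]
wrist_force: [0.0, 0.3, 1.2]
finger_gap: 0.0398
grip_force: 0.0
```

Emit:
carry_out:
  plan:
    - [[0,0,0,8,0,0,40],[0,0,0,16,0,0,40],[0,0,0,24,0,0,40],[0,0,0,31,0,0,40],[0,0,0,36,0,0,40],[0,0,0,39,0,0,40],[0,0,0,41,0,0,40],[0,0,0,41,0,0,40]]

```text
clock: 20.45
tcp_pos: [0.4702, 0.3977, 0.0462]
orientation: [-0.0, 0.001, 1.0, -0.0]
wrist_force: [0.2, -0.2, -0.8]
finger_gap: 0.0403
grip_force: 0.0
```

Emit:
carry_out:
  plan:
    - [[0,0,0,2,0,1,40],[0,0,0,4,0,1,40],[0,0,0,5,0,1,40],[0,0,0,5,0,1,40]]

```text
clock: 20.85
tcp_pos: [0.4753, 0.3979, 0.0474]
orientation: [0.0, 0.0, 1.0, 0.0]
wrist_force: [-1.0, 0.3, -0.5]
finger_gap: 0.0397
grip_force: 0.0
```

Emit:
carry_out:
  plan:
    - [[0,0,0,2,0,0,40],[0,0,0,4,0,0,40],[0,0,0,5,0,0,40],[0,0,0,5,0,0,40]]

```text
clock: 21.25
tcp_pos: [0.479, 0.3975, 0.047]
orientation: [-0.001, 0.0, 1.0, -0.0]
wrist_force: [-5.8, -0.5, 1.8]
finger_gap: 0.0398
grip_force: 0.0
```

Emit:
carry_out:
  plan:
    - [[0,0,0,2,0,0,40],[0,0,0,3,0,0,40],[0,0,0,4,0,0,40],[0,0,0,4,0,0,40]]

```text
clock: 21.65
tcp_pos: [0.4833, 0.3977, 0.0472]
orientation: [-0.001, 0.0, 1.0, -0.0]
wrist_force: [-4.5, 0.2, 2.7]
finger_gap: 0.0402
grip_force: 0.0
```

Contact began at x ≈ 0.477, so there was a gap, and the canister is sliding on. Continuing to the stall.

Emit:
carry_out:
  plan:
    - [[0,0,0,1,0,0,40],[0,0,0,2,0,0,40],[0,0,0,3,0,0,40],[0,0,0,3,0,0,40]]

```text
clock: 22.05
tcp_pos: [0.4857, 0.3972, 0.0471]
orientation: [-0.001, 0.0, 1.0, -0.001]
wrist_force: [-6.8, -1.9, 3.4]
finger_gap: 0.0402
grip_force: 0.3
```

Emit:
carry_out:
  plan:
    - [[0,0,0,1,0,0,40],[0,0,0,2,0,0,40],[0,0,0,3,0,0,40],[0,0,0,3,0,0,40]]

```text
clock: 22.45
tcp_pos: [0.4885, 0.3972, 0.0471]
orientation: [-0.001, 0.0, 1.0, -0.001]
wrist_force: [-7.1, -1.3, 4.3]
finger_gap: 0.0398
grip_force: 0.9
```

Emit:
carry_out:
  plan:
    - [[0,0,0,1,0,0,40],[0,0,0,2,0,0,40],[0,0,0,3,0,0,40],[0,0,0,3,0,0,40]]

```text
clock: 22.85
tcp_pos: [0.4896, 0.3971, 0.0471]
orientation: [-0.003, -0.0, 1.0, -0.001]
wrist_force: [-11.9, -1.7, 7.8]
finger_gap: 0.04
grip_force: 1.5
```

```bash
python3 - <<'E'
from h import *
snap('top','t7.png');snap('scene','s7.png');snap('wrist','w7.png')
a=cv2.imread('pics/t7.png')[165:255,155:255];b=cv2.imread('pics/s7.png')[140:230,200:300]
cv2.imwrite('pics/c7.png',cv2.resize(np.hstack([a,b]),None,fx=4,fy=4,interpolation=cv2.INTER_CUBIC))
E
```

```text
(no output)
```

View pics/c7.png

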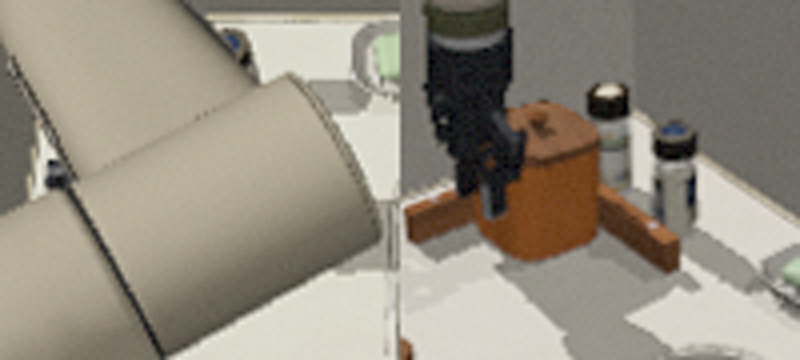

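Stalled at the same x = 0.4896 as before, so it is on the bar again, and the scene shows it upright with the bars adjoining. I'll release gently straight back, then rise and check.

Emit:
carry_out:
  plan:
    - [[0,0,0,-1,0,0,40],[0,0,0,-2,0,0,40],[0,0,0,-3,0,0,40],[0,0,0,-5,0,0,40],[0,0,0,-10,0,0,40],[0,0,0,-25,0,0,40],[0,0,0,-50,0,10,40],[0,0,0,-65,0,45,40],[0,0,0,-70,0,90,40],[0,0,0,-70,-10,135,40],[0,0,0,-70,-40,175,40],[0,0,0,-70,-85,190,40],[0,0,0,-65,-130,195,40],[0,0,0,-60,-175,195,40],[0,0,0,-55,-220,195,40],[0,0,0,-50,-265,195,40],[0,0,0,-50,-310,195,40],[0,0,0,-50,-355,195,40],[0,0,0,-50,-400,195,40],[0,0,0,-50,-440,195,40]]

```text
clock: 25.0
tcp_pos: [0.4438, -0.0447, 0.2431]
orientation: [0.002, 0.001, 1.0, -0.001]
wrist_force: [0.7, 1.0, -0.3]
finger_gap: 0.0398
grip_force: 0.0
```

```bash
python3 - <<'E'
from h import *
print(monitor.get_state()['tcp_pos'])
snap('top','t8.png');snap('scene','s8.png')
def edges(f):
    v=cv2.cvtColor(cv2.GaussianBlur(cv2.imread(f),(3,3),0),cv2.COLOR_BGR2HSV)[:,:,1].astype(float)
    x=lambda a,t:next(i+(t-a[i])/(a[i+1]-a[i]) for i in range(len(a)-1) if (a[i]-t)*(a[i+1]-t)<=0)
    for c in (183,187,191,195): print(f,'lid far',onplane('top',(c,184+x(v[184:198,c],80)),.108).round(4))
    print('lid left',onplane('top',(170+x(v[203,170:185],80),203),.108).round(4))
for f in('pics/t6.png','pics/t8.png'):edges(f)
a=cv2.imread('pics/t8.png')[165:255,155:255];b=cv2.imread('pics/s8.png')[140:230,200:300]
cv2.imwrite('pics/c8.png',cv2.resize(np.hstack([a,b]),None,fx=4,fy=4,interpolation=cv2.INTER_CUBIC))
E
```

```text
[ 0.44382019 -0.04474492  0.24307301]
pics/t6.png lid far [0.5789 0.4206 0.108 ]Traceback (most recent call last):
  File "<stdin>", line 9, in <module>
  File "<stdin>", line 7, in edges
  File "<stdin>", line 6, in <lambda>
StopIteration
```

```bash
python3 - <<'E'
from h import *
L=[]
for f in('pics/t6.png','pics/t8.png'):
    v=cv2.cvtColor(cv2.GaussianBlur(cv2.imread(f),(3,3),0),cv2.COLOR_BGR2HSV)[:,:,1].astype(float)
    def x(a,t=80):
        return next((i+(t-a[i])/(a[i+1]-a[i]) for i in range(len(a)-1) if (a[i]-t)*(a[i+1]-t)<=0),np.nan)
    for c in (181,183,194,196,198): print(f,c,'far',onplane('top',(c,184+x(v[184:198,c])),.108).round(4))
    for r in (197,203,207): print(r,'left',onplane('top',(168+x(v[r,168:185]),r),.108).round(4))
    V=cv2.cvtColor(cv2.imread(f),cv2.COLOR_BGR2HSV); print('near col',V[207:218,187,1:].tolist())
E
```

```text
pics/t6.png 181 far [0.5762 0.4278 0.108 ]
pics/t6.png 183 far [0.5789 0.4206 0.108 ]
pics/t6.png 194 far [0.5818 0.3803 0.108 ]
pics/t6.png 196 far [0.5811 0.3729 0.108 ]
pics/t6.png 198 far [0.5792 0.3654 0.108 ]
197 left [0.552  0.4408 0.108 ]
203 left [0.5271 0.4408 0.108 ]
207 left [0.5106 0.4409 0.108 ]
near col [[143, 152], [142, 151], [141, 152], [139, 150], [141, 147], [143, 136], [171, 109], [203, 79], [221, 104], [190, 110], [209, 110]]
pics/t8.png 181 far [0.581  0.4282 0.108 ]
pics/t8.png 183 far [0.5836 0.4211 0.108 ]
pics/t8.png 194 far [0.5892 0.381  0.108 ]
pics/t8.png 196 far [0.5875 0.3734 0.108 ]
pics/t8.png 198 far [0.5848 0.3658 0.108 ]
197 left [0.552  0.4408 0.108 ]
203 left [0.527  0.4399 0.108 ]
207 left [0.5106 0.4402 0.108 ]
near col [[138, 151], [135, 155], [142, 149], [141, 145], [150, 129], [183, 82], [227, 91], [255, 107], [217, 107], [217, 108], [204, 110]]
```

The canister moved about 6 mm in x. Centre is now ≈ (0.540, 0.3945), giving gaps of about 2.5 and 1.5 mm to the bars by the image, and it is square. The y seat is unchanged. I'll draw farther from the tap and hand in.

Emit:
carry_out:
  plan:
    - [[0,0,0,-25,-5,0,40],[0,0,0,-50,-10,0,40],[0,0,0,-60,-15,0,40],[0,0,0,-60,-15,0,40],[0,0,0,-60,-15,0,40]]

```text
clock: 25.6
tcp_pos: [0.3842, -0.0573, 0.2428]
orientation: [0.001, 0.0, 1.0, -0.0]
wrist_force: [0.2, -1.5, 0.2]
finger_gap: 0.0399
grip_force: 0.0
```

```bash
python3 -c "
from h import *
print(order.hand_in())"
```

```text
the job is handed in; nothing more can be done
None
```

I pushed the square canister into the corner of the rail, drew the arm back clear and handed the job in at about 26 s; the hand-in returned no verdict. By my image measurements it sits square, about 2.5 mm off the back bar and 1.5 mm off the side bar (each good to about 2 mm, limit 6 mm).

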